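Take the left-hand spinner cap off a desk fan

TASK

The desk fan is open for cleaning: unscrew the spinner cap that holds its blade. Its thread is left-handed, so it comes off clockwise, seen from above; let it climb freely, without forcing its plastic thread or pressing it on the hub, until it lifts off. Set it down gently, open end down, in the aluminium tray, and leave the safety glasses and the spray can where they are.

Things in the scene. Friction and masses are not known exactly. Their poses are not given: they have to be found in the camera images.
- cap: Spinner cap, grey plastic, 42 mm tall: solid ribbed grip, 36 mm wide, in its upper 20 mm; below a hollow 34 mm skirt with a coarse two-start left-hand thread. It climbs 10 to 20 mm a turn (not measured), has some 0.4 rad of play and comes off within one turn. Over 18 N on thread or hub cracks it. 30 to 65 g. Origin: centre of its open underside, z up along its axis.
- fan: Fixed desk fan facing the ceiling, front guard off: red drum, 232 mm wide, rim 140 mm high. Origin: on the bench, on the vertical shaft axis. Hub face, 54 mm wide, 125 mm above it: the cap starts down on it, screwed on a 17 mm tall steel stub. Blades lie lower; a dowel stuck down between them (its top 165 mm high, 110 mm from the axis) keeps the rotor from turning.
- tray: Fixed open aluminium tray, empty, 170 x 130 mm (along its x and y) and 26 mm high, walls and floor 3 mm thick. Origin: centre of its underside. The cap goes anywhere on its floor.
- glasses: Black laser safety glasses standing on the bench, 150 mm wide, 150 mm long, 46 mm tall. Bystander, loose. Origin: on the bench under the middle.
- spraycan: Green spray can with a white label, standing on the bench, 60 mm wide, 160 mm tall. Bystander, loose. Origin: centre of its underside.
There are look-alikes about, which are no part of the job. Several things have the shape of the cap; the one meant has the colours described above.

How it is judged:
On the way:
1. the cap is unscrewed and lifted clear of the threaded stub (z of cap in the frame of fan above 0.155 m), for 0.1 s.
At the end, for the whole second after the job is handed in: the cap stands upright, open end down (within 0.15 rad), on the floor of the tray (underside within 5 mm of it), at rest and released (x of cap in the frame of tray between -0.08 and 0.08 m and y of cap in the frame of tray between -0.06 and 0.06 m and z of cap in the frame of tray below 0.008 m and angle between cap's own z axis and vertical below 0.15 rad and linear speed of cap below 0.02 m/s); the robot touches nothing.
It fails at once if the cap is forced against its thread or the hub (over 18 N) (contact force between cap and fan above 18 N).
It fails at once if the cap is dropped or thrown into the tray (it falls onto its floor faster than 0.5 m/s, a drop of over 13 mm) (x of cap in the frame of tray between -0.085 and 0.085 m and y of cap in the frame of tray between -0.065 and 0.065 m and z of cap in the frame of tray below 0.026 m and linear speed of cap above 0.5 m/s).
It fails at once if the safety glasses are moved more than 20 mm (distance of glasses from where it was at the start of the episode above 0.02 m).
It fails at once if the spray can is moved more than 20 mm (distance of spraycan from where it was at the start of the episode above 0.02 m).
It also fails if it takes over 67 s, if anything falls off the work surface, if the arm or the gripper's body presses on something with over 40 N, if the wrist force passes 120 N, or if a joint passes its speed limit or range.

ROBOT

A 6-joint arm with a two-finger parallel gripper is mounted at the origin on the work surface. World frame = base frame: x ahead of the robot, y to its left, z up, the work surface at z = 0. Lengths are in m, angles in rad, forces in N, time in s.
With the tool pointing down it reaches from about 0.35 to 0.85 m from the base axis. Payload 8.1 kg.
Tool frame: the origin (TCP) lies at the very end of the fingers, on their centre line; the grasp point (between the pads) lies 19 mm behind it (env.tcp_to_grasp is the distance from the TCP to the grasp point, in m); z points along the fingers, y is the line along which they close (so a half turn about z gives the same grasp; the last joint's range is limited). The gripper opens to 85 mm and grips with 20 to 120 N. Pads are 22 mm wide; open, the fingers measure 114 mm over their backs; the gripper's body (76 mm by 85 mm) begins 54 mm behind the grasp point. The pads swing forward as they close: fully open they stand 13 mm farther back than shut.
Start: joints at [1.198, 0.13, 1.488, -0, 1.523, -0.085], TCP at [0.17, 0.575, 0.191] pointing down, gripper open.
Joint ranges: [-2.96, 2.96], [-0.89, 2.26], [0.02, 2.5], [-1.34, 4.48], [0, 2.73], [-2.66, 2.66]. Speed limits (rad/s): [2.39, 2.39, 2.79, 3.14, 3.14, 3.14].

INTERFACE

Orientations are given as a 3x3 rotation matrix whose columns are the frame's x, y, z axes.
In Python, from plant import sensors, vision, env gives the robot as it stands.
- The arm moves only by the shell command python3 -m creep 'ROWS' [FORCE]. ROWS is JSON, a list that holds one entry, the list of rows, each a list of 7 numbers: the opening, from 0 (shut) to 1 (fully open), then the shift along the world's x, y, z in cm, then the turn, a rotation vector about the world's x, y, z in rad. In form: [[[grip, x, y, z, rx, ry, rz], ...]]. A call has exactly 8 rows; each row is the pose to reach, as a shift and turn from the pose commanded when the call began; what a row does not reach only later rows make up. A row lasts 1/12 s, in which the tool goes at most 41.7 mm and 7.16 degrees, less where a joint would pass 70% of its speed; a pose out of reach is approached as far as the arm can. A call with a gripper value outside its range is refused whole. The fingers move at their own pace and stop on an object; FORCE is the grip in N (left out, the last holds). Time passes only in rows, so rows that repeat a pose let the fingers close, or fill a call up. It gives the time, the measured TCP pose, the force, the opening and the grip force at its end, in the units of the state.
- sensors.get_state(): the state, without advancing time (a new reading comes with each control period).
- vision.read_camera(name): name is "scene" or "top"; returns the picture (400x640x3 uint8, red, green, blue); there is no depth.
- vision.camera_model(name): a dict with "fx", "fy", "cx", "cy" (pixels), "origin" and "attitude" of the camera in the world. Camera axes: x right, y down, z forward; pixel columns grow to the right and rows downward; lengths in m; the calibration is good to about 2 mm. A picture is of the moment at which its call begins. camera_model takes no time and is no camera call.
- env.sign_off(): hands the job in; it is judged then, once.
The state is a dict: "time_s": time; "qpos": joint angles; "qvel": joint speeds; "joint_efforts": joint torques, N m; "eef_pos": TCP position; "eef_rot": TCP orientation; "wrist_force": force on the tool from outside, world axes, zero at the start; "moment": the same for the moment, N m; "width": finger opening in m; "finger_force": force on a finger pad.
Only numpy, scipy, OpenCV 4.12 (cv2) and the standard library are available. Lean on these libraries where they do the work, as an engineer would, in place of code of your own. Each camera call takes 0.05 s, during which the arm holds its last target. There are 200 camera calls.

## Working session

There is one attempt and no reset: what is moved stays moved. The work goes in short steps, Python scripts to look and compute and a shell command to move; the robot and the scene stay as the last step left them, time stands still between calls to the robot, and variables do not carry over. Pictures are saved under pics/ and viewed, at most 10 in all, crops included, and the job is handed in when it is done.

```bash
mkdir -p pics
python3 - <<'E'
from plant import sensors, vision, env
import cv2,json
for n in("scene","top"):
    im=vision.read_camera(n); cv2.imwrite(f"pics/{n}0.png",im[:,:,::-1]); m=vision.camera_model(n); print(n,m)
s=sensors.get_state();print(s)
E
```

```text
scene {'fx': 473.07846129473256, 'fy': 473.07846129473256, 'cx': 320.32273785307467, 'cy': 198.5616642316238, 'origin': array([0.86929047, 0.58360997, 0.82705513]), 'attitude': array([[-0.86448346,  0.36474602, -0.34587381],
       [ 0.50256384,  0.64072034, -0.58043693],
       [ 0.00989632, -0.67560179, -0.7372003 ]])}
top {'fx': 403.8591416962934, 'fy': 403.8591416962934, 'cx': 317.37955081759264, 'cy': 202.0890895671449, 'origin': array([0.46272968, 0.00319945, 1.10341617]), 'attitude': array([[-0.02413576, -0.99849994,  0.04914608],
       [-0.99961712,  0.02343901, -0.01470453],
       [ 0.01353054, -0.04948217, -0.99868335]])}
{'time_s': 0.1, 'qpos': array([ 1.19759138e+00,  1.31091878e-01,  1.48921114e+00,  2.89323666e-06,
        1.52301084e+00, -8.54159423e-02]), 'qvel': array([ 0.00127625, -0.0011797 , -0.00347734, -0.00108475,  0.00105888,
       -0.00043948]), 'joint_efforts': array([ 1.73166114e-03, -5.70950675e+01, -5.01941192e+01, -3.58137856e-05,
        8.21266731e-03,  7.93932653e-07]), 'eef_pos': array([0.17007245, 0.57478198, 0.19052329]), 'eef_rot': array([[-9.58873684e-01,  2.83832454e-01, -6.30244760e-04],
       [ 2.83833114e-01,  9.58872358e-01, -1.60166876e-03],
       [ 1.49718705e-04, -1.71468236e-03, -9.99998519e-01]]), 'wrist_force': array([-0.03975009, -0.05854623,  0.02207852]), 'moment': array([-0.04526325,  0.0011261 , -0.0301551 ]), 'finger_force': 0.0, 'width': 0.08513846710227899}
```

View pics/scene0.png

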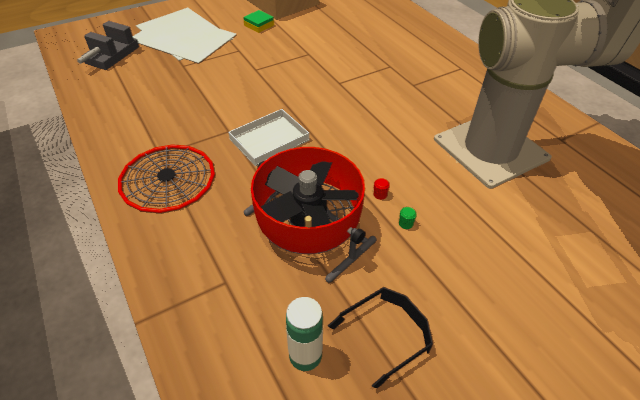

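View pics/top0.png

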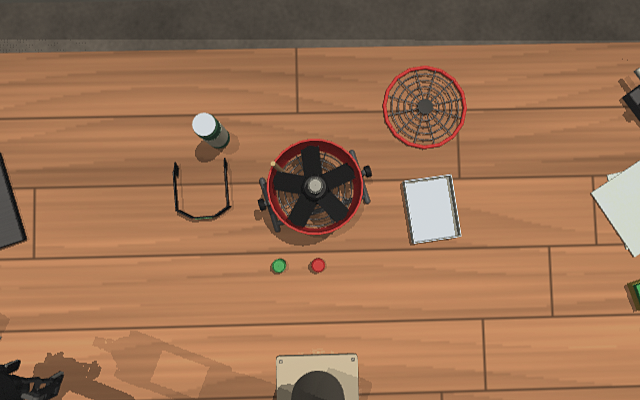

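```bash
cat > h.py <<'E'
import numpy as np, cv2
from plant import vision
def px(n,u,v,z):
    m=vision.camera_model(n);d=m["attitude"]@np.array([(u-m["cx"])/m["fx"],(v-m["cy"])/m["fy"],1]);o=m["origin"]
    return np.round(o+d*(z-o[2])/d[2],4)
def proj(n,p):
    m=vision.camera_model(n);c=m["attitude"].T@(np.array(p)-m["origin"]);return np.round([m["fx"]*c[0]/c[2]+m["cx"],m["fy"]*c[1]/c[2]+m["cy"]],1)
E
python3 - <<'E'
from h import *
a=cv2.imread("pics/scene0.png")[140:240,240:340]; b=cv2.imread("pics/top0.png")[136:236,265:365]
cv2.imwrite("pics/crop.png",np.hstack([cv2.resize(a,None,fx=4,fy=4,interpolation=2),cv2.resize(b,None,fx=4,fy=4,interpolation=2)]))
print("cap",px("top",315.5,185.5,.167),px("scene",308,174,.167),"rim",px("top",315.5,187,.14))
for p in [(402,182),(452,175),(461,237),(411,244)]: print("tray",px("top",*p,.026))
print("dowel",px("top",273,163,.165),"can",px("top",206,124,.16))
E
```

```text
cap [ 0.5475 -0.0071  0.167 ] [ 0.5476 -0.0054  0.167 ] rim [ 0.5464 -0.0074  0.14  ]
tray [ 0.5644 -0.2412  0.026 ]
tray [ 0.5802 -0.3768  0.026 ]
tray [ 0.4133 -0.3942  0.026 ]
tray [ 0.3981 -0.2595  0.026 ]
dowel [0.6027 0.0908 0.165 ] can [0.6992 0.2469 0.16  ]
```

View pics/crop.png

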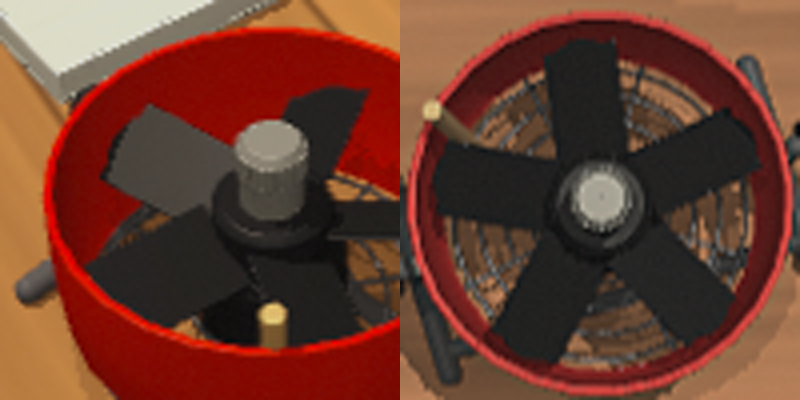

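Three things have the cap's shape: grey at (315,186) on the hub, red at (318,266) and green at (279,266). The crop shows the grey ribbed one sitting on the fan's hub, so that is the one meant. I'll fly above it and pre-turn the wrist to about -2.5 rad, to leave room for a clockwise stroke.

```bash
python3 -m creep '[[[1,1.5,-2.5,2,0,0,0.1],[1,3.5,-5.5,4,0,0,0.2],[1,6,-9,6,0,0,0.3],[1,8,-12.5,6,0,0,0.4],[1,10,-16,6,0,0,0.5],[1,12.5,-19,6,0,0,0.6],[1,14.5,-22.5,6,0,0,0.7],[1,17,-26,6,0,0,0.8]]]'; python3 -m creep '[[[1,2,-3.5,0,0,0,0.1],[1,4,-7,0,0,0,0.2],[1,6.5,-10.5,0,0,0,0.3],[1,9,-14,0,0,0,0.35],[1,11.5,-17.5,0,0,0,0.4],[1,14,-21,0,0,0,0.4],[1,16.5,-24.5,0,0,0,0.4],[1,18.5,-28,0,0,0,0.4]]]'; python3 -c "
from plant import sensors;s=sensors.get_state();print(s['qpos'],s['eef_pos'],s['eef_rot'])"
```

```text
time_s: 0.77
eef_pos: [0.339, 0.3156, 0.2512]
eef_rot: [[-0.871, -0.492, -0.0], [-0.492, 0.871, -0.0], [0.0, -0.0, -1.0]]
wrist_force: [1.1, 0.6, 0.7]
width: 0.0856
finger_force: 0.0
time_s: 1.43
eef_pos: [0.5192, 0.0445, 0.2511]
eef_rot: [[-0.615, -0.789, -0.0], [-0.789, 0.615, 0.0], [0.0, 0.0, -1.0]]
wrist_force: [1.0, 0.9, 0.8]
width: 0.0856
finger_force: 0.0
[-1.30315930e-02 -1.01305498e-01  1.61448391e+00  2.17544721e-04
  1.62871851e+00 -2.49271051e+00] [0.51920223 0.04452581 0.25107798] [[-6.14617654e-01 -7.88825106e-01 -3.01412393e-04]
 [-7.88825164e-01  6.14617615e-01  2.21126441e-04]
 [ 1.08232776e-05  3.73669894e-04 -9.99999930e-01]]
```

```bash
python3 -m creep '[[[0.7,0.7,-1.3,0,0,0,0],[0.7,1.5,-2.8,0,0,0,0],[0.7,2.25,-4.15,0,0,0,0],[0.7,2.25,-4.15,-2,0,0,0],[0.7,2.25,-4.15,-4,0,0,0],[0.7,2.25,-4.15,-6,0,0,0],[0.7,2.25,-4.15,-6,0,0,0],[0.7,2.25,-4.15,-6,0,0,0]]]' 20; python3 -m creep '[[[0.6,0,0,-1,0,0,0],[0.6,0,0,-2,0,0,0],[0.6,0,0,-3,0,0,0],[0.6,0,0,-4,0,0,0],[0.6,0,0,-4.7,0,0,0],[0.6,0,0,-5.4,0,0,0],[0.6,0,0,-5.4,0,0,0],[0.6,0,0,-5.4,0,0,0]]]'
python3 - <<'E'
from h import *
im=vision.read_camera("scene")[:,:,::-1][100:250,230:400]; cv2.imwrite("pics/g1.png",cv2.resize(im,None,fx=4,fy=4,interpolation=2))
E
```

```text
time_s: 2.1
eef_pos: [0.5398, 0.0053, 0.1904]
eef_rot: [[-0.614, -0.789, -0.003], [-0.789, 0.614, 0.0], [0.002, 0.003, -1.0]]
wrist_force: [-1.0, -0.3, -0.6]
width: 0.06
finger_force: 0.0
time_s: 2.77
eef_pos: [0.5406, 0.0049, 0.137]
eef_rot: [[-0.615, -0.789, -0.001], [-0.789, 0.615, 0.0], [0.001, 0.001, -1.0]]
wrist_force: [-0.6, 0.6, -0.6]
width: 0.0513
finger_force: 0.0
```

View pics/g1.png

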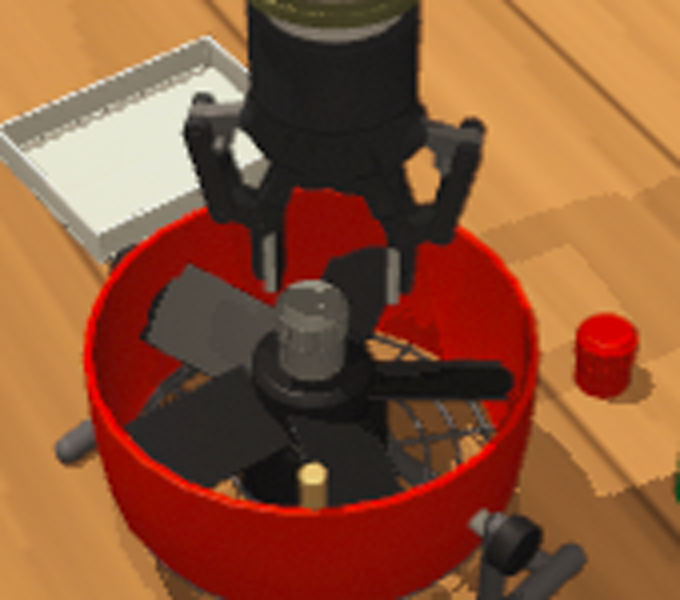

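```bash
python3 -c "
from h import *
print(proj('scene',[.5406,.0049,.137]),proj('scene',[.5406,.0049,.147]),proj('scene',[.5406,.0049,.167]),proj('scene',[.5475,-.0065,.137]),proj('scene',[.5475,-.0065,.167]),proj('scene',[.5475,-.0065,.125]))
print(px('scene',297.5,171,.145),px('scene',328,175,.145))
from plant import sensors;print(sensors.get_state()['eef_pos'])
"
```

```text
[313.6 186.5] [313.6 183. ] [313.6 176. ] [307.9 184.2] [307.8 173.6] [308.  188.3]
[ 0.5514 -0.0435  0.145 ] [ 0.5027 -0.0023  0.145 ]
[0.54101877 0.00489196 0.13763518]
```

Fingertips appear at scene px (297,171) and (328,175), which is higher in the image than the reported TCP should project (313,186). I'll check that from the top camera.

Run:
```python
from h import *
a=vision.read_camera("scene")[:,:,::-1][130:230,260:360];b=vision.read_camera("top")[:,:,::-1][136:236,265:365]
cv2.imwrite("pics/g2.png",np.hstack([cv2.resize(i,None,fx=4,fy=4,interpolation=2) for i in(a,b)]))
for z in(.137,.2,.25,.3): print(z,proj("top",[.541,.0049,z]))
```

```text
0.137 [310.4 189.5]
0.2 [310.3 187.2]
0.25 [310.2 185.2]
0.3 [310.1 182.9]
```

View pics/g2.png

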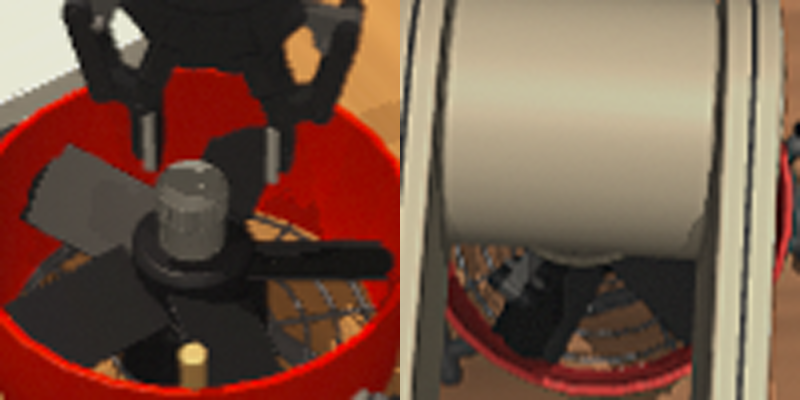

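```bash
python3 -c "
from h import *
for z in (.137,.15,.16,.17,.18): print(z,proj('scene',[.5635,-.0126,z]),proj('scene',[.5185,.0226,z]))"
```

```text
0.137 [299.6 185.1] [327.5 188.1]
0.15 [299.4 180.6] [327.6 183.6]
0.16 [299.3 177.1] [327.7 180. ]
0.17 [299.2 173.5] [327.8 176.5]
0.18 [299.1 169.8] [328.  172.8]
```

Horizontally the top view agrees with the reported TCP, but the fingertips look about 30 mm higher than reported. I'll centre over the cap, lower gently and look again.

```bash
python3 -m creep '[[[0.6,0.3,-0.6,0,0,0,0],[0.6,0.65,-1.15,0,0,0,0],[0.6,0.65,-1.15,-0.2,0,0,0],[0.6,0.65,-1.15,-0.4,0,0,0],[0.6,0.65,-1.15,-0.6,0,0,0],[0.6,0.65,-1.15,-0.8,0,0,0],[0.6,0.65,-1.15,-0.8,0,0,0],[0.6,0.65,-1.15,-0.8,0,0,0]]]'
python3 - <<'E'
from h import *
a=vision.read_camera("scene")[:,:,::-1][130:210,260:360]
cv2.imwrite("pics/g3.png",cv2.resize(a,None,fx=7,fy=7,interpolation=2))
E
```

```text
time_s: 3.58
eef_pos: [0.5472, -0.0064, 0.1292]
eef_rot: [[-0.614, -0.789, -0.001], [-0.789, 0.614, 0.0], [0.0, 0.0, -1.0]]
wrist_force: [0.4, -0.0, -0.1]
width: 0.0513
finger_force: 0.0
```

View pics/g3.png

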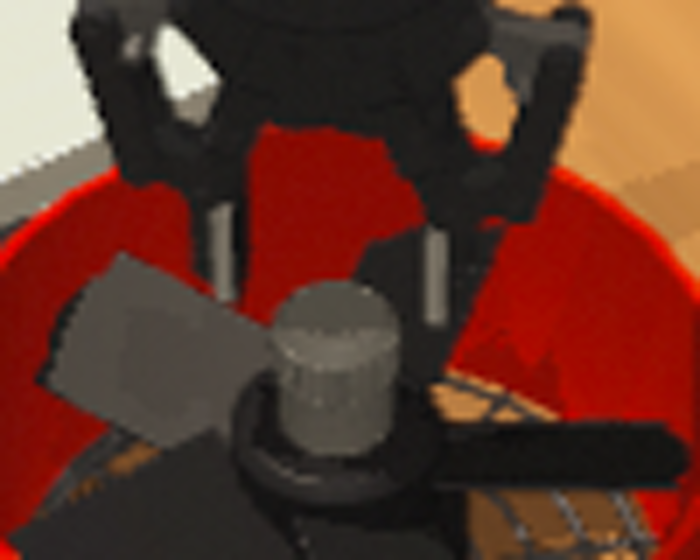

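Run:
```python
from h import *
from plant import env
print(env.tcp_to_grasp)
for s in [(343.8,135),(347.5,133),(340,140)]:
  a0=vision.camera_model("scene")["origin"];b0=vision.camera_model("top")["origin"]
  a=px("scene",*s,0)-a0;b=px("top",293.7,205.5,0)-b0
  t=np.linalg.lstsq(np.c_[a,-b],b0-a0,rcond=None)[0];print(a0+a*t[0],b0+b*t[1])
```

```text
0.0187
[0.49790354 0.03926875 0.27903963] [0.49744848 0.03958449 0.27903441]
[0.49247678 0.04273743 0.28392012] [0.49724053 0.03936657 0.28397197]
[0.50347588 0.0363263  0.267495  ] [0.49793728 0.04009675 0.26742816]
```

Triangulating a finger knuckle also puts the gripper about 33 mm above the reported height. I'll lower in small steps, watching the wrist force.

```bash
python3 -m creep '[[[0.6,0,0,-0.2,0,0,0],[0.6,0,0,-0.4,0,0,0],[0.6,0,0,-0.5,0,0,0],[0.6,0,0,-0.6,0,0,0],[0.6,0,0,-0.7,0,0,0],[0.6,0,0,-0.7,0,0,0],[0.6,0,0,-0.7,0,0,0],[0.6,0,0,-0.7,0,0,0]]]';  python3 - <<'E'
from h import *
a=vision.read_camera("scene")[:,:,::-1][130:210,260:360]
cv2.imwrite("pics/g4.png",cv2.resize(a,None,fx=7,fy=7,interpolation=2))
E
```

```text
time_s: 4.3
eef_pos: [0.5475, -0.0066, 0.1226]
eef_rot: [[-0.615, -0.789, 0.0], [-0.789, 0.615, -0.0], [-0.0, -0.0, -1.0]]
wrist_force: [0.0, 0.2, 0.4]
width: 0.0514
finger_force: 0.0
```

View pics/g4.png

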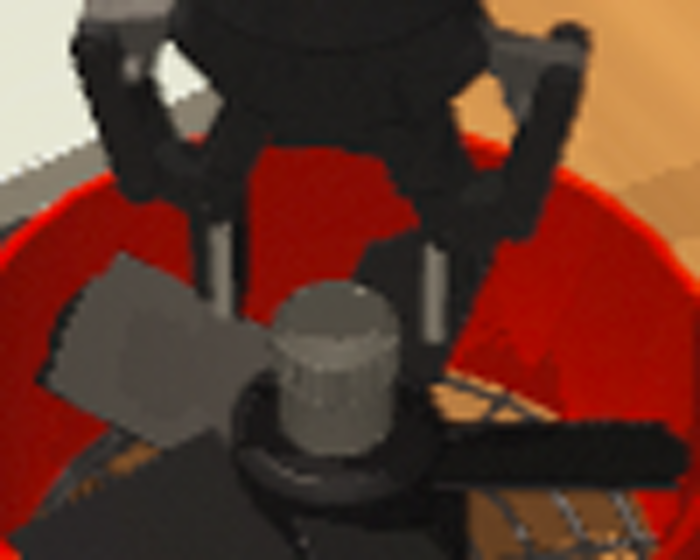

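Tips at (291.5,175) and (322,179), about 0.158 m high, level with the cap's upper part. Continuing down.

```bash
python3 -m creep '[[[0.6,0,0,-0.1,0,0,0],[0.6,0,0,-0.2,0,0,0],[0.6,0,0,-0.3,0,0,0],[0.6,0,0,-0.4,0,0,0],[0.6,0,0,-0.5,0,0,0],[0.6,0,0,-0.6,0,0,0],[0.6,0,0,-0.7,0,0,0],[0.6,0,0,-0.7,0,0,0]]]'
```

```text
time_s: 5.02
eef_pos: [0.5473, -0.0066, 0.1152]
eef_rot: [[-0.615, -0.789, -0.0], [-0.789, 0.615, 0.0], [0.0, 0.0, -1.0]]
wrist_force: [-0.3, 0.2, -0.9]
width: 0.0511
finger_force: 0.0
```

```bash
python3 -m creep '[[[0.6,0,0,-0.1,0,0,0],[0.6,0,0,-0.2,0,0,0],[0.6,0,0,-0.3,0,0,0],[0.6,0,0,-0.4,0,0,0],[0.6,0,0,-0.5,0,0,0],[0.55,0,0,-0.6,0,0,0],[0.55,0,0,-0.7,0,0,0],[0.55,0,0,-0.7,0,0,0]]]'
python3 - <<'E'
from h import *
a=vision.read_camera("scene")[:,:,::-1][130:210,260:360]
cv2.imwrite("pics/g5.png",cv2.resize(a,None,fx=7,fy=7,interpolation=2))
E
```

```text
time_s: 5.68
eef_pos: [0.5473, -0.0066, 0.1082]
eef_rot: [[-0.615, -0.789, -0.0], [-0.789, 0.615, 0.0], [0.0, 0.0, -1.0]]
wrist_force: [-0.0, 0.2, -0.1]
width: 0.0474
finger_force: 0.0
```

View pics/g5.png

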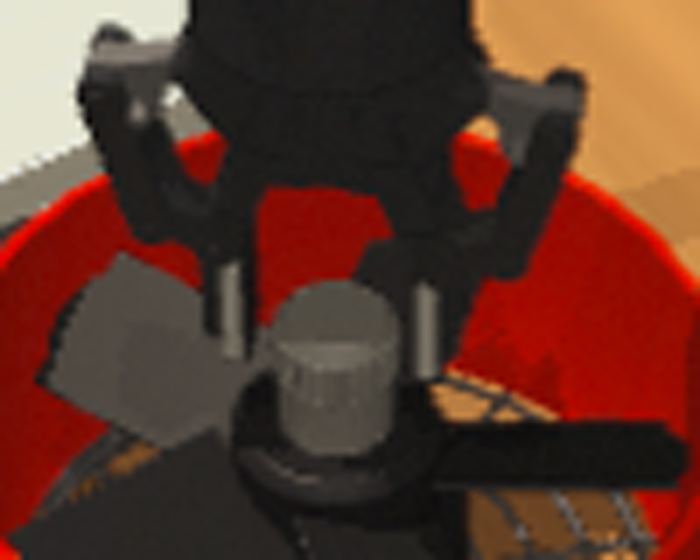

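Tips at (293,181) and (321,184). Allowing for the pad's near edge, they are about 0.153 m high and centred to within 1 mm. I'll lower 7 mm more and close softly.

```bash
python3 -m creep '[[[0.55,-0.04,0.03,-0.1,0,0,0],[0.55,-0.04,0.03,-0.2,0,0,0],[0.55,-0.04,0.03,-0.3,0,0,0],[0.55,-0.04,0.03,-0.4,0,0,0],[0.53,-0.04,0.03,-0.5,0,0,0],[0.5,-0.04,0.03,-0.6,0,0,0],[0.47,-0.04,0.03,-0.7,0,0,0],[0.46,-0.04,0.03,-0.7,0,0,0]]]' 20; python3 -m creep '[[[0.45,0,0,0,0,0,0],[0.445,0,0,0,0,0,0],[0.44,0,0,0,0,0,0],[0.435,0,0,0,0,0,0],[0.43,0,0,0,0,0,0],[0.43,0,0,0,0,0,0],[0.43,0,0,0,0,0,0],[0.43,0,0,0,0,0,0]]]' 20
```

```text
time_s: 6.4
eef_pos: [0.5469, -0.0063, 0.1012]
eef_rot: [[-0.615, -0.789, -0.0], [-0.789, 0.615, 0.0], [0.0, 0.0, -1.0]]
wrist_force: [-0.2, 0.6, 0.2]
width: 0.0389
finger_force: 0.0
time_s: 7.07
eef_pos: [0.547, -0.0063, 0.1015]
eef_rot: [[-0.615, -0.789, -0.0], [-0.789, 0.615, 0.0], [-0.0, 0.0, -1.0]]
wrist_force: [-0.2, -0.0, 0.7]
width: 0.0365
finger_force: 0.0
```

```bash
python3 -m creep '[[[0.42,0,0,0,0,0,0],[0.41,0,0,0,0,0,0],[0.4,0,0,0,0,0,0],[0.39,0,0,0,0,0,0],[0.38,0,0,0,0,0,0],[0.36,0,0,0,0,0,0],[0.36,0,0,0,0,0,0],[0.36,0,0,0,0,0,0]]]' 20
```

```text
time_s: 7.73
eef_pos: [0.5471, -0.0063, 0.1016]
eef_rot: [[-0.615, -0.789, 0.0], [-0.789, 0.615, 0.0], [-0.0, -0.0, -1.0]]
wrist_force: [-0.3, 0.0, 2.3]
width: 0.0352
finger_force: 19.9
```

```bash
python3 -m creep '[[[0.36,0,0,0,0,0,-0.05],[0.36,0,0,0,0,0,-0.1],[0.36,0,0,0,0,0,-0.15],[0.36,0,0,0.02,0,0,-0.2],[0.36,0,0,0.03,0,0,-0.25],[0.36,0,0,0.04,0,0,-0.3],[0.36,0,0,0.04,0,0,-0.3],[0.36,0,0,0.04,0,0,-0.3]]]' 20; python3 -c "
from plant import sensors;s=sensors.get_state();print(s['wrist_force'],s['moment'],s['finger_force'],s['eef_pos'],s['qpos'][5])"
```

```text
time_s: 8.4
eef_pos: [0.547, -0.0063, 0.1018]
eef_rot: [[-0.819, -0.573, -0.0], [-0.573, 0.819, -0.0], [0.0, -0.0, -1.0]]
wrist_force: [-0.5, -0.1, 0.5]
width: 0.0354
finger_force: 19.9
[-0.48496308 -0.09066144  0.52735553] [ 0.06990646  0.06933004 -0.01700968] 19.912854731082916 [ 0.54704215 -0.00633205  0.10180918] -2.2864918965280836
```

```bash
python3 -m creep '[[[0.36,0,0,0.01,0,0,-0.05],[0.36,0,0,0.02,0,0,-0.1],[0.36,0,0,0.03,0,0,-0.15],[0.36,0,0,0.04,0,0,-0.2],[0.36,0,0,0.05,0,0,-0.25],[0.36,0,0,0.06,0,0,-0.3],[0.36,0,0,0.07,0,0,-0.35],[0.36,0,0,0.08,0,0,-0.4]]]' 20; python3 -c "
from plant import sensors;s=sensors.get_state();print(s['wrist_force'],s['moment'],s['finger_force'],s['eef_pos'],s['qpos'][5])"
```

```text
time_s: 9.07
eef_pos: [0.5469, -0.0062, 0.1027]
eef_rot: [[-0.978, -0.207, -0.0], [-0.207, 0.978, 0.0], [0.0, 0.0, -1.0]]
wrist_force: [-1.9, 1.4, 2.0]
width: 0.0351
finger_force: 20.0
[-1.85219555  1.39082491  2.04772918] [0.14578574 0.31260204 0.05615442] 19.98227298259735 [ 0.54687486 -0.00618099  0.10270014] -1.8844391667585767
```

```bash
python3 -m creep '[[[0.36,0,0,0.03,0,0,-0.05],[0.36,0,0,0.05,0,0,-0.1],[0.36,0,0,0.06,0,0,-0.15],[0.36,0,0,0.07,0,0,-0.2],[0.36,0,0,0.09,0,0,-0.25],[0.36,0,0,0.1,0,0,-0.3],[0.36,0,0,0.11,0,0,-0.35],[0.36,0,0,0.13,0,0,-0.4]]]' 20; python3 -c "
from plant import sensors;s=sensors.get_state();print(s['wrist_force'],s['moment'],s['finger_force'],s['eef_pos'],s['qpos'][5])"
```

```text
time_s: 9.73
eef_pos: [0.5466, -0.0057, 0.1037]
eef_rot: [[-0.982, 0.19, -0.001], [0.19, 0.982, 0.001], [0.001, 0.001, -1.0]]
wrist_force: [-1.6, 2.7, 1.5]
width: 0.0351
finger_force: 20.0
[-1.60857024  2.66291339  1.54029432] [0.46427114 0.31908069 0.08114393] 19.95459258556366 [ 0.54657347 -0.00569691  0.10374133] -1.4844748300967143
```

```bash
python3 -m creep '[[[0.36,-0.02,0.03,0.02,0,0,-0.05],[0.36,-0.03,0.06,0.04,0,0,-0.1],[0.36,-0.04,0.07,0.06,0,0,-0.15],[0.36,-0.04,0.08,0.08,0,0,-0.2],[0.36,-0.04,0.08,0.1,0,0,-0.25],[0.36,-0.04,0.08,0.11,0,0,-0.3],[0.36,-0.04,0.08,0.12,0,0,-0.35],[0.36,-0.04,0.08,0.14,0,0,-0.4]]]' 20; python3 -c "
from plant import sensors;s=sensors.get_state();print(s['wrist_force'],s['moment'],s['finger_force'],s['eef_pos'],s['qpos'][5])"
```

```text
time_s: 10.4
eef_pos: [0.5463, -0.005, 0.1049]
eef_rot: [[-0.83, 0.558, -0.001], [0.558, 0.83, 0.001], [0.001, 0.0, -1.0]]
wrist_force: [-0.7, 2.0, -0.2]
width: 0.0348
finger_force: 20.0
[-0.73957108  1.98929282 -0.16218512] [ 0.39182852  0.05598107 -0.01185564] 20.006671249866486 [ 0.54627766 -0.00497726  0.1049466 ] -1.0830217968022005
```

```bash
python3 -m creep '[[[0.36,0,0.02,0.01,0,0,-0.07],[0.36,0,0.03,0.03,0,0,-0.14],[0.36,0,0.04,0.05,0,0,-0.21],[0.36,0,0.05,0.07,0,0,-0.28],[0.36,0.01,0.05,0.09,0,0,-0.35],[0.36,0.01,0.05,0.11,0,0,-0.42],[0.36,0.01,0.05,0.13,0,0,-0.5],[0.36,0.01,0.05,0.13,0,0,-0.5]]]' 20; python3 -c "
from plant import sensors;s=sensors.get_state();print(s['wrist_force'],s['moment'],s['finger_force'],s['eef_pos'],s['qpos'][5])"
```

```text
time_s: 11.07
eef_pos: [0.5466, -0.0044, 0.1063]
eef_rot: [[-0.46, 0.888, -0.0], [0.888, 0.46, 0.001], [0.001, 0.0, -1.0]]
wrist_force: [0.6, 3.8, -0.9]
width: 0.0353
finger_force: 20.1
[ 0.64411541  3.78734975 -0.89880767] [ 0.46366249 -0.12639292  0.06329608] 20.078697502613068 [ 0.54662043 -0.00440167  0.10630674] -0.5805131496452641
```

```bash
python3 -m creep '[[[0.36,0.02,0.03,0,0,0,-0.07],[0.36,0.03,0.05,0.01,0,0,-0.14],[0.36,0.03,0.07,0.03,0,0,-0.21],[0.36,0.04,0.08,0.05,0,0,-0.28],[0.36,0.04,0.08,0.07,0,0,-0.35],[0.36,0.04,0.08,0.09,0,0,-0.42],[0.36,0.04,0.08,0.11,0,0,-0.5],[0.36,0.04,0.08,0.11,0,0,-0.5]]]' 20; python3 -c "
from plant import sensors;s=sensors.get_state();print(s['wrist_force'],s['moment'],s['finger_force'],s['eef_pos'],s['qpos'][5])"
```

```text
time_s: 11.73
eef_pos: [0.5472, -0.004, 0.1077]
eef_rot: [[0.02, 1.0, 0.0], [1.0, -0.02, 0.0], [0.0, 0.0, -1.0]]
wrist_force: [1.7, 1.8, -0.7]
width: 0.0351
finger_force: 20.1
[ 1.73237808  1.76038624 -0.67738838] [ 0.23118338 -0.16659956 -0.04107136] 20.13107478618622 [ 0.54723989 -0.0039789   0.10767413] -0.08103006062569132
```

```bash
python3 -m creep '[[[0.36,0.02,0.01,0.01,0,0,-0.09],[0.36,0.04,0.02,0.03,0,0,-0.18],[0.36,0.05,0.02,0.05,0,0,-0.27],[0.36,0.06,0.02,0.07,0,0,-0.36],[0.36,0.07,0.02,0.09,0,0,-0.45],[0.36,0.08,0.02,0.11,0,0,-0.54],[0.36,0.08,0.02,0.14,0,0,-0.63],[0.36,0.08,0.02,0.14,0,0,-0.63]]]' 20; python3 -c "
from plant import sensors;s=sensors.get_state();print(s['wrist_force'],s['moment'],s['finger_force'],s['eef_pos'],s['qpos'][5])"
```

```text
time_s: 12.4
eef_pos: [0.5481, -0.0041, 0.1093]
eef_rot: [[0.605, 0.796, 0.0], [0.796, -0.605, -0.0], [0.0, 0.0, -1.0]]
wrist_force: [0.5, -0.2, 0.9]
width: 0.0349
finger_force: 20.2
[ 0.49999723 -0.20982091  0.87612922] [ 0.09129614 -0.16116622 -0.00305002] 20.169783532619476 [ 0.54813267 -0.00405102  0.10930975] 0.5485553099687183
```

Small forces; the pitch is about 2.4 mm/rad. Continuing.

```bash
python3 -m creep '[[[0.36,0.01,0,0.03,0,0,-0.09],[0.36,0.02,-0.01,0.05,0,0,-0.18],[0.36,0.03,-0.02,0.07,0,0,-0.27],[0.36,0.03,-0.03,0.09,0,0,-0.36],[0.36,0.04,-0.04,0.11,0,0,-0.45],[0.36,0.04,-0.05,0.13,0,0,-0.54],[0.36,0.04,-0.06,0.16,0,0,-0.63],[0.36,0.04,-0.06,0.16,0,0,-0.63]]]' 20; python3 -c "
from plant import sensors;s=sensors.get_state();print(s['wrist_force'],s['moment'],s['finger_force'],s['eef_pos'],s['qpos'][5])"
```

```text
time_s: 13.07
eef_pos: [0.5485, -0.0048, 0.1109]
eef_rot: [[0.957, 0.288, 0.0], [0.288, -0.957, -0.0], [0.0, 0.0, -1.0]]
wrist_force: [0.3, -0.1, 1.3]
width: 0.0352
finger_force: 20.2
[ 0.28328502 -0.06786982  1.33469944] [-0.0106114  -0.11413632 -0.00529775] 20.171974003314972 [ 0.54851648 -0.00478922  0.11090761] 1.1762057029602198
```

```bash
python3 -m creep '[[[0.36,0,-0.01,0.04,0,0,-0.09],[0.36,0,-0.02,0.06,0,0,-0.18],[0.36,0,-0.03,0.08,0,0,-0.27],[0.36,0,-0.04,0.1,0,0,-0.36],[0.36,-0.01,-0.05,0.12,0,0,-0.45],[0.36,-0.01,-0.06,0.14,0,0,-0.54],[0.36,-0.01,-0.07,0.17,0,0,-0.63],[0.36,-0.01,-0.07,0.17,0,0,-0.63]]]' 20; python3 -c "
from plant import sensors;s=sensors.get_state();print(s['wrist_force'],s['moment'],s['finger_force'],s['eef_pos'],s['qpos'][5])"
```

```text
time_s: 13.73
eef_pos: [0.5483, -0.0055, 0.1126]
eef_rot: [[0.944, -0.33, 0.0], [-0.33, -0.944, -0.0], [0.0, 0.0, -1.0]]
wrist_force: [0.3, -0.9, 1.1]
width: 0.0352
finger_force: 20.2
[ 0.27882162 -0.94385069  1.05861759] [-0.01511219 -0.12645373 -0.02922675] 20.168034732341766 [ 0.54834919 -0.00550277  0.11256771] 1.8040306154069832
```

```bash
python3 -m creep '[[[0.36,0,-0.02,0.04,0,0,-0.1],[0.36,0,-0.03,0.06,0,0,-0.2],[0.36,-0.01,-0.04,0.08,0,0,-0.3],[0.36,-0.01,-0.05,0.11,0,0,-0.4],[0.36,-0.02,-0.06,0.13,0,0,-0.5],[0.36,-0.02,-0.07,0.16,0,0,-0.6],[0.36,-0.02,-0.07,0.19,0,0,-0.7],[0.36,-0.02,-0.07,0.2,0,0,-0.75]]]' 20; python3 -c "
from plant import sensors;s=sensors.get_state();print(s['wrist_force'],s['moment'],s['finger_force'],s['eef_pos'],s['qpos'][5])"
```

```text
time_s: 14.4
eef_pos: [0.5479, -0.0062, 0.1144]
eef_rot: [[0.466, -0.885, -0.0], [-0.885, -0.466, -0.0], [0.0, 0.0, -1.0]]
wrist_force: [0.6, 0.3, -0.3]
width: 0.0355
finger_force: 20.2
[ 0.59504275  0.26358689 -0.31597236] [-0.04012725 -0.10516314  0.02187235] 20.161059200763702 [ 0.54793409 -0.0061855   0.11439675] 2.5522536307018684
```

Now at 5.15 rad total. A gentle lift of 1.5 mm will show whether it is free.

```bash
python3 -m creep '[[[0.36,0,0,0.03,0,0,0],[0.36,0,0,0.06,0,0,0],[0.36,0,0,0.09,0,0,0],[0.36,0,0,0.12,0,0,0],[0.36,0,0,0.15,0,0,0],[0.36,0,0,0.15,0,0,0],[0.36,0,0,0.15,0,0,0],[0.36,0,0,0.15,0,0,0]]]' 20; python3 -c "
from plant import sensors;s=sensors.get_state();print(s['wrist_force'],s['moment'],s['finger_force'],s['eef_pos'],s['qpos'][5])"
```

```text
time_s: 15.07
eef_pos: [0.548, -0.006, 0.116]
eef_rot: [[0.463, -0.886, 0.0], [-0.886, -0.463, 0.0], [-0.0, -0.0, -1.0]]
wrist_force: [0.5, -0.8, -0.7]
width: 0.0353
finger_force: 20.2
[ 0.46468886 -0.77780736 -0.68855916] [-0.00645702 -0.04778574 -0.01907266] 20.154104232788086 [ 0.54803941 -0.00598081  0.11599679] 2.5552545111129055
```

```bash
python3 -m creep '[[[0.36,0,0,0.03,0,0,0],[0.36,0,0,0.06,0,0,0],[0.36,0,0,0.09,0,0,0],[0.36,0,0,0.12,0,0,0],[0.36,0,0,0.15,0,0,0],[0.36,0,0,0.18,0,0,0],[0.36,0,0,0.2,0,0,0],[0.36,0,0,0.2,0,0,0]]]' 20; python3 -c "
from plant import sensors;s=sensors.get_state();print(s['wrist_force'],s['moment'],s['finger_force'],s['eef_pos'],s['qpos'][5])"
```

```text
time_s: 15.73
eef_pos: [0.5481, -0.006, 0.1181]
eef_rot: [[0.463, -0.886, 0.0], [-0.886, -0.463, -0.0], [0.0, -0.0, -1.0]]
wrist_force: [-0.9, 1.2, -1.1]
width: 0.0347
finger_force: 20.2
[-0.88892893  1.17587457 -1.10696074] [-0.00511325  0.03466947  0.00879828] 20.15345335006714 [ 0.54810888 -0.00600329  0.11809173] 2.5557741634403346
```

Free. Lifting, then carrying to the tray centre at about (0.489, -0.318).

```bash
python3 -m creep '[[[0.36,0,0,0.2,0,0,0],[0.36,0,0,0.5,0,0,0],[0.36,0,0,0.9,0,0,0],[0.36,0,0,1.5,0,0,0],[0.36,0,0,2.2,0,0,0],[0.36,0,0,3.2,0,0,0],[0.36,0,0,4.2,0,0,0],[0.36,0,0,5,0,0,0]]]' 30
python3 - <<'E'
from h import *
a=vision.read_camera("scene")[:,:,::-1][80:220,240:380]
cv2.imwrite("pics/g6.png",cv2.resize(a,None,fx=4,fy=4,interpolation=2))
E
```

```text
time_s: 16.4
eef_pos: [0.5486, -0.0061, 0.17]
eef_rot: [[0.463, -0.886, 0.002], [-0.886, -0.463, -0.0], [0.001, -0.001, -1.0]]
wrist_force: [0.5, -0.3, -0.6]
width: 0.035
finger_force: 31.3
```

View pics/g6.png

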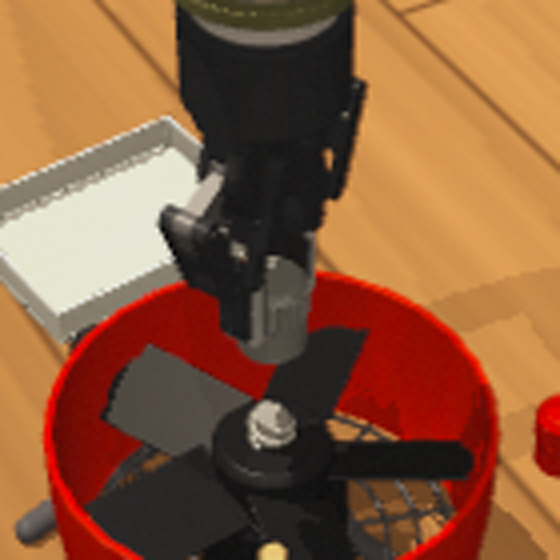

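The cap is off, upright and held, at crop (277,310); the bare stub shows at (270,425). Now over to the tray.

```bash
python3 -m creep '[[[0.36,-0.2,-1,0.2,0,0,0],[0.36,-0.6,-3,0.2,0,0,0],[0.36,-1,-5.5,0.2,0,0,0],[0.36,-1.5,-8,0.2,0,0,0],[0.36,-2,-10.5,0.2,0,0,0],[0.36,-2.5,-13,0.2,0,0,0],[0.36,-3,-15.5,0.2,0,0,0],[0.36,-3.5,-18,0.2,0,0,0]]]' 30;  python3 -m creep '[[[0.36,-0.5,-2.5,0,0,0,0],[0.36,-1,-5,0,0,0,0],[0.36,-1.5,-7.5,-0.5,0,0,0],[0.36,-2,-10,-1.5,0,0,0],[0.36,-2.3,-11.8,-3,0,0,0],[0.36,-2.5,-13,-4.5,0,0,0],[0.36,-2.5,-13.2,-6,0,0,0],[0.36,-2.5,-13.2,-7,0,0,0]]]' 30
```

```text
time_s: 17.12
eef_pos: [0.512, -0.1877, 0.1696]
eef_rot: [[0.463, -0.886, -0.001], [-0.886, -0.463, 0.0], [-0.0, 0.001, -1.0]]
wrist_force: [0.5, 0.5, -0.7]
width: 0.0347
finger_force: 31.3
time_s: 17.78
eef_pos: [0.4863, -0.319, 0.0978]
eef_rot: [[0.461, -0.887, -0.002], [-0.887, -0.461, 0.001], [-0.002, 0.001, -1.0]]
wrist_force: [-0.6, -0.2, 0.0]
width: 0.035
finger_force: 31.3
```

```bash
python3 -m creep '[[[0.36,0,0,-1.5,0,0,0],[0.36,0,0,-3,0,0,0],[0.36,0,0,-4.5,0,0,0],[0.36,0,0,-6,0,0,0],[0.36,0,0,-7.5,0,0,0],[0.36,0,0,-8.5,0,0,0],[0.36,0,0,-9,0,0,0],[0.36,0,0,-9,0,0,0]]]' 30
python3 - <<'E'
from h import *
a=vision.read_camera("scene")[:,:,::-1][60:190,200:340]
cv2.imwrite("pics/g7.png",cv2.resize(a,None,fx=4,fy=4,interpolation=2))
print(proj("scene",[.4863,-.319,.030]),proj("scene",[.4863,-.319,.003]))
E
```

```text
time_s: 18.45
eef_pos: [0.4871, -0.3172, 0.0086]
eef_rot: [[0.463, -0.886, -0.002], [-0.886, -0.463, 0.002], [-0.002, 0.001, -1.0]]
wrist_force: [0.1, 0.5, -0.6]
width: 0.0349
finger_force: 31.3
[270.7 130.3] [271.4 138.2]
```

View pics/g7.png

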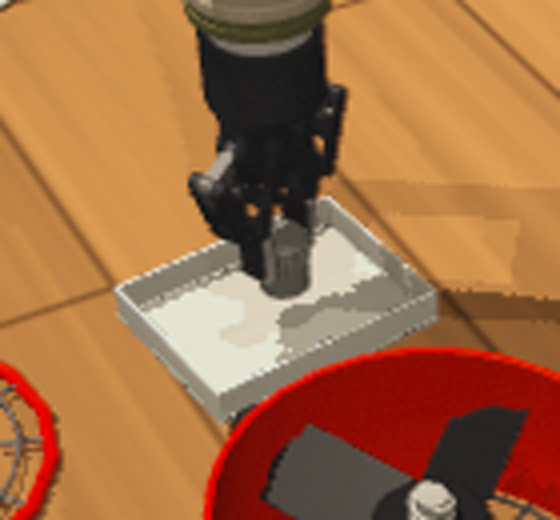

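The cap is over the tray floor, its bottom at scene px (272,134), so the underside is about 0.031 m high. Lowering to contact.

```bash
python3 -m creep '[[[0.36,0,0,-0.5,0,0,0],[0.36,0,0,-1,0,0,0],[0.36,0,0,-1.4,0,0,0],[0.36,0,0,-1.7,0,0,0],[0.36,0,0,-2,0,0,0],[0.36,0,0,-2.2,0,0,0],[0.36,0,0,-2.3,0,0,0],[0.36,0,0,-2.3,0,0,0]]]' 30;  python3 -m creep '[[[0.36,0,0,-0.05,0,0,0],[0.36,0,0,-0.1,0,0,0],[0.36,0,0,-0.15,0,0,0],[0.36,0,0,-0.2,0,0,0],[0.36,0,0,-0.25,0,0,0],[0.36,0,0,-0.3,0,0,0],[0.36,0,0,-0.3,0,0,0],[0.36,0,0,-0.3,0,0,0]]]' 25
```

```text
time_s: 19.17
eef_pos: [0.4879, -0.3179, -0.0133]
eef_rot: [[0.463, -0.886, -0.0], [-0.886, -0.463, 0.0], [-0.0, 0.0, -1.0]]
wrist_force: [-0.2, 0.2, -0.9]
width: 0.0348
finger_force: 31.3
time_s: 19.83
eef_pos: [0.488, -0.318, -0.016]
eef_rot: [[0.463, -0.886, -0.0], [-0.886, -0.463, 0.0], [-0.0, 0.0, -1.0]]
wrist_force: [0.6, -0.4, 0.4]
width: 0.035
finger_force: 31.3
```

```bash
python3 -m creep '[[[0.36,0,0,-0.05,0,0,0],[0.36,0,0,-0.1,0,0,0],[0.36,0,0,-0.15,0,0,0],[0.36,0,0,-0.2,0,0,0],[0.36,0,0,-0.25,0,0,0],[0.36,0,0,-0.25,0,0,0],[0.36,0,0,-0.25,0,0,0],[0.36,0,0,-0.25,0,0,0]]]' 25;  python3 -m creep '[[[0.36,0,0,-0.05,0,0,0],[0.36,0,0,-0.1,0,0,0],[0.36,0,0,-0.15,0,0,0],[0.36,0,0,-0.15,0,0,0],[0.36,0,0,-0.15,0,0,0],[0.36,0,0,-0.15,0,0,0],[0.36,0,0,-0.15,0,0,0],[0.36,0,0,-0.15,0,0,0]]]' 25
```

```text
time_s: 20.5
eef_pos: [0.488, -0.318, -0.0185]
eef_rot: [[0.463, -0.886, 0.0], [-0.886, -0.463, 0.0], [-0.0, -0.0, -1.0]]
wrist_force: [0.0, 0.5, -0.5]
width: 0.0346
finger_force: 31.3
time_s: 21.17
eef_pos: [0.488, -0.318, -0.02]
eef_rot: [[0.463, -0.886, 0.0], [-0.886, -0.463, -0.0], [0.0, 0.0, -1.0]]
wrist_force: [-0.4, 0.1, -0.6]
width: 0.0349
finger_force: 31.3
```

```bash
for i in 1 2; do :; done; python3 -m creep '[[[0.36,0,0,-0.05,0,0,0],[0.36,0,0,-0.1,0,0,0],[0.36,0,0,-0.12,0,0,0],[0.36,0,0,-0.12,0,0,0],[0.36,0,0,-0.12,0,0,0],[0.36,0,0,-0.12,0,0,0],[0.36,0,0,-0.12,0,0,0],[0.36,0,0,-0.12,0,0,0]]]' 25
```

```text
time_s: 21.83
eef_pos: [0.4882, -0.3182, -0.0203]
eef_rot: [[0.463, -0.886, 0.0], [-0.886, -0.463, -0.0], [0.0, -0.0, -1.0]]
wrist_force: [-2.7, 1.8, 5.8]
width: 0.0349
finger_force: 32.2
```

Floor contact (5.8 N up). Opening slowly, then withdrawing straight up.

```bash
python3 -m creep '[[[0.36,0,0,0.05,0,0,0],[0.36,0,0,0.07,0,0,0],[0.42,0,0,0.07,0,0,0],[0.45,0,0,0.07,0,0,0],[0.48,0,0,0.07,0,0,0],[0.52,0,0,0.07,0,0,0],[0.56,0,0,0.07,0,0,0],[0.6,0,0,0.07,0,0,0]]]' 20; python3 -m creep '[[[0.62,0,0,0,0,0,0],[0.62,0,0,0.3,0,0,0],[0.62,0,0,0.8,0,0,0],[0.62,0,0,1.5,0,0,0],[0.62,0,0,2.5,0,0,0],[0.62,0,0,4,0,0,0],[0.62,0,0,6,0,0,0],[0.62,0,0,8,0,0,0]]]';  python3 -m creep '[[[0.62,0,0,2,0,0,0],[0.62,-1,0,4,0,0,0],[0.62,-2,0,6,0,0,0],[0.62,-4,-1,8,0,0,0],[0.62,-6,-3,9,0,0,0],[0.62,-8,-5,10,0,0,0],[0.62,-9,-6,10,0,0,0],[0.62,-9,-6,10,0,0,0]]]'
python3 - <<'E'
from h import *
im=vision.read_camera("scene");g=im[95:150,235:315].astype(int)
br=g.sum(2)<330
print("\n".join("".join("#" if x else "." for x in r) for r in br[15:52]))
for z in(.003,.045):print(proj("scene",[.488,-.318,z]))
E
```

```text
time_s: 22.5
eef_pos: [0.488, -0.318, -0.0206]
eef_rot: [[0.463, -0.886, -0.0], [-0.886, -0.463, 0.0], [-0.0, 0.0, -1.0]]
wrist_force: [-0.3, -0.1, 0.2]
width: 0.0512
finger_force: 0.0
time_s: 23.17
eef_pos: [0.4879, -0.3179, 0.061]
eef_rot: [[0.463, -0.886, 0.0], [-0.886, -0.463, -0.0], [0.0, -0.0, -1.0]]
wrist_force: [0.1, -0.5, 0.4]
width: 0.0534
finger_force: 0.0
time_s: 23.83
eef_pos: [0.3966, -0.3808, 0.162]
eef_rot: [[0.46, -0.888, 0.002], [-0.888, -0.46, -0.003], [0.004, 0.0, -1.0]]
wrist_force: [-0.6, 0.2, 0.1]
width: 0.053
finger_force: 0.0
......................................................###.......................
.......................................................###......................
.........................................................##.....................
...............................................#.........###....................
...............................................#..........##....................
...............................................#...........##...................
..............................................##.........
[... 1781 characters left out ...]
..................##...#
..............................#############...............................###...
...............................###########................................####..
................................#########.............................#.#####...
..................................#####.............................#.#####.....
..................................................................######........
.................................................................######.........
...............................................................#####............
.............................................................######.............
[271.  138.6]
[269.9 126.2]
```

```bash
python3 -c "
from plant import env;print(env.sign_off())"
```

```text
the job is handed in; nothing more can be done
None
```

The grey spinner cap is unscrewed from the fan and set down open end down near the middle of the aluminium tray; the gripper is clear of it, and the job is handed in (no verdict was shown).

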